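# Undo the cover lock by the card hopper

### The arm

A 6-joint arm with a two-finger parallel gripper is mounted at the origin on the work surface. World frame = base frame: x ahead of the robot, y to its left, z up, the work surface at z = 0. Lengths are in m, angles in rad, forces in N, time in s.
With the tool pointing down it reaches from about 0.25 to 0.8 m from the base axis. Payload 3.9 kg.
Tool frame: the origin (TCP) lies midway between the tips of the shut fingers; the grasp point (between the pads) lies 19 mm behind it (ctrl.hold_point_z is the distance from the TCP to the grasp point, in m); z points along the fingers, x is the direction in which the jaws open and shut, and the axes are right-handed (so a half turn about z gives the same grasp; the last joint's range is limited). The gripper opens to 85 mm and grips with 20 to 120 N. Pads are 22 mm wide; open, the fingers measure 114 mm over their backs; the gripper's body (76 mm by 85 mm) begins 54 mm behind the grasp point. The pads swing forward as they close: fully open they stand 13 mm farther back than shut.
Start: joints at [1.164, 0.26, -0.138, 1.173, 0, 1.571], TCP at [0.208, 0.482, 0.231] pointing down, gripper open.
Joint ranges: [-2.78, 2.78], [-0.83, 1.72], [-1.28, 1.37], [-1.9, 2.12], [-1.57, 1.48], [-3.14, 3.14]. Speed limits (rad/s): [2.57, 2.57, 3.14, 3.14, 3.14, 3.14].

### API

Orientations are given as a unit quaternion [x, y, z, w].
In Python, from plant import ctrl, snapshot, job gives the robot as it stands. Calls block until the motion is done:
- ctrl.move_ptp(position, orientation): joint-space move of the TCP to a pose.
- ctrl.move_straight(position, feed=0.15, orientation=None): straight line of the TCP; orientation=None keeps the orientation; feed is the mean speed in m/s.
- ctrl.move_j(angles): joint-space move.
- ctrl.ungrasp() and ctrl.clamp(grip_force=None): open the fingers fully, or close them until they stop; grip_force is the grip in N (None keeps the last).
- ctrl.hold(seconds).
- ctrl.inverse_kinematics(position, orientation): joint angles nearest the present ones, or None.
- ctrl.read_state(): the state.
- snapshot(name): name is "side" or "top"; returns a dict with "frame" (384x512x3 uint8, red, green, blue), "vfov" (degrees; the focal length in pixels is half the picture's height over the tangent of half this angle, whatever the lens; pixels are square), "cx", "cy" (the principal point, pixels), "world_from_camera" (4x4, takes a point from camera to world coordinates). Camera axes: x right, y up, looking along -z (the intrinsics and any distortion apply to the point x, -y, -z); pixel columns grow to the right and rows downward; lengths in m; the calibration is good to about 2 mm. A picture is of the moment at which its call begins. There is no depth.
A pose or a line that the arm cannot do raises ctrl.IKError and nothing moves.
- job.hand_in(): hands the job in, once; it reports no verdict.
The state is a dict: "time": time; "qpos": joint angles; "joint_velocities": joint speeds; "effort": joint torques, N m; "eef_pos": TCP position; "tcp_rot": TCP orientation; "wrist_force": force on the tool from outside, world axes, zero at the start; "torque": the same for the moment, N m; "grip_width": opening from 0.0 (shut) to 1.0 (fully open).
Only numpy, scipy, OpenCV 4.12 (cv2) and the standard library are available. Lean on these libraries where they do the work, as an engineer would, in place of code of your own. Each camera call takes 0.05 s, during which the arm holds its last target.

### The job

Release the cover lock beside the tall card hopper on the low card printer: turn its bar knob all the way to its end stop, in whichever direction it gives, and let go. One of the printer's two locks has a reversed thread and nothing shows which, so try it a little first, and if it will not give do not force it but turn it the other way. Leave the other lock, by the shallow output tray, locked.

Things in the scene. Friction and masses are not known exactly. Their poses are not given: they have to be found in the camera images.
- lock_a_grip (a point): One of two identical-looking cover locks, 150 mm apart on the low card printer (240 x 350 mm, flat top 100 mm above the desk). Black upright bar knob, bar 48 long, 14 thick, 40 mm high, on a grey disc 44 mm across over a steel disc 60 mm across. Point on its vertical turning axis, 13 mm below the bar's top, 139 mm above the desk; x along the bar, y across, z up, turning with it.
- lock_a (a joint): How far this lock is undone, rad, whichever way that is: 0 locked (start), 1.25 at the end stop; stays where left. One of lock_a, lock_b undoes anticlockwise seen from above, the other clockwise; only trying tells. Right way: turns freely, 0.06 N m, value grows. Wrong way: stiff stop at once, value goes slightly negative, torque climbs about 0.2 N m per degree; past -0.18 (hand some 24 degrees) it is damaged.
- lock_b_grip (a point): One of two identical-looking cover locks, 150 mm apart on the low card printer (240 x 350 mm, flat top 100 mm above the desk). Black upright bar knob, bar 48 long, 14 thick, 40 mm high, on a grey disc 44 mm across over a steel disc 60 mm across. Point on its vertical turning axis, 13 mm below the bar's top, 139 mm above the desk; x along the bar, y across, z up, turning with it.
- lock_b (a joint): How far this lock is undone, rad, whichever way that is: 0 locked (start), 1.25 at the end stop; stays where left. One of lock_b, lock_a undoes anticlockwise seen from above, the other clockwise; only trying tells. Right way: turns freely, 0.06 N m, value grows. Wrong way: stiff stop at once, value goes slightly negative, torque climbs about 0.2 N m per degree; past -0.18 (hand some 24 degrees) it is damaged.
- hopper: Card hopper: upright open dark grey box, 100 mm (x) by 70 mm (y), 125 mm tall, with a thick stack of white cards, at one end of the printer; origin at the centre of its underside. The lock beside it is 140 mm away in plan, the other 290 mm. The output tray at the other end has the same footprint but is 30 mm tall and empty.
Mind the look-alikes: they are no part of the job. There is more than one size of the hopper; the job needs the middle-sized.

How it is judged:
At the end, for the whole second after the job is handed in: The lock beside the hopper is undone by more than 1.05 rad (end stop at 1.25) and at rest; the other lock is still locked (less than 0.15 rad) (((horizontal distance between lock_a_grip and hopper below 0.215 m and value of joint lock_a above 1.05 rad and value of joint lock_b below 0.15 rad and velocity of joint lock_a between -0.05 and 0.05 rad/s) or (horizontal distance between lock_b_grip and hopper below 0.215 m and value of joint lock_b above 1.05 rad and value of joint lock_a below 0.15 rad and velocity of joint lock_b between -0.05 and 0.05 rad/s))); the robot touches nothing.
It fails at once if the lock by the output tray is undone by more than 0.2 rad ((not (horizontal distance between lock_a_grip and hopper below 0.215 m) and value of joint lock_a above 0.2 rad) or (not (horizontal distance between lock_b_grip and hopper below 0.215 m) and value of joint lock_b above 0.2 rad)).
It fails at once if a lock is forced more than 0.18 rad past its locked stop, the wrong way (value of joint any of lock_a, lock_b below -0.18 rad).
It also fails if it takes over 40 s, if anything falls off the work surface, if the arm or the gripper's body presses on something with over 40 N, if the wrist force passes 120 N, or if a joint passes its speed limit or range.

## Working session

There is one attempt and no reset: what is moved stays moved. The work goes in short steps, each a Python script; the robot and the scene stay as the last script left them, time stands still between calls to the robot, and variables do not carry over. Pictures are saved under pics/ and viewed, and the job is handed in when it is done.

```bash
ls; mkdir -p pics; python3 - <<'E'
from plant import ctrl, snapshot, job
import cv2, numpy as np
for n in("side","top"):
    s=snapshot(n); cv2.imwrite(f"pics/{n}0.png",s["frame"][:,:,::-1])
    print(n,{k:v for k,v in s.items() if k!="frame"})
print(ctrl.read_state(), ctrl.hold_point_z)
E
```

```text
pics
side {'vfov': 50.103599531294485, 'cx': 250.76235871630513, 'cy': 191.82426734947202, 'world_from_camera': array([[ 0.91782478,  0.23989965, -0.31630021,  0.17259498],
       [-0.39693841,  0.56687923, -0.72186414, -0.72075734],
       [ 0.00612907,  0.7880965 ,  0.61552119,  0.77270991],
       [ 0.        ,  0.        ,  0.        ,  1.        ]])}
top {'vfov': 44.46691174484242, 'cx': 257.78352645473313, 'cy': 194.99453608372033, 'world_from_camera': array([[ 0.00512267,  0.97252181, -0.23275542,  0.29437417],
       [-0.99998336,  0.00559972,  0.00138883,  0.08011309],
       [ 0.00265403,  0.23274443,  0.97253431,  1.05042959],
       [ 0.        ,  0.        ,  0.        ,  1.        ]])}
{'time': 0.1, 'qpos': array([ 1.16396597e+00,  2.60624559e-01, -1.39223059e-01,  1.17270356e+00,
       -6.46536620e-06,  1.57076041e+00]), 'joint_velocities': array([ 0.00182436, -0.0030546 ,  0.00309266, -0.00103681, -0.00185511,
       -0.00112713]), 'effort': array([ 1.84192745e-04, -4.06508732e+01,  2.54526740e+01,  1.00440564e-02,
        2.21969736e-05,  1.75350976e-06]), 'eef_pos': array([0.20750546, 0.48159347, 0.2305513 ]), 'tcp_rot': array([ 8.35364089e-01,  5.49696343e-01, -7.31210700e-04,  4.84992137e-04]), 'wrist_force': array([ 0.82413806, -0.77633185,  0.38445461]), 'torque': array([-0.01556654,  0.01135896, -0.00684593]), 'grip_width': 1.0012590288050283} 0.0187
```

View pics/side0.png

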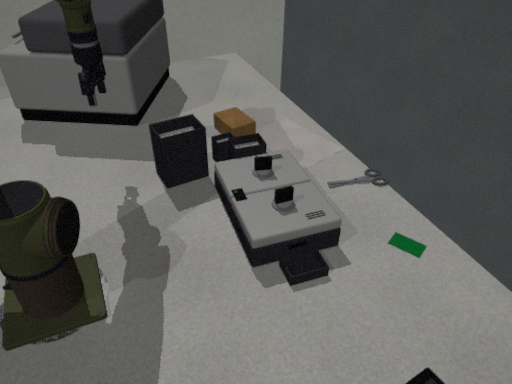

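View pics/top0.png

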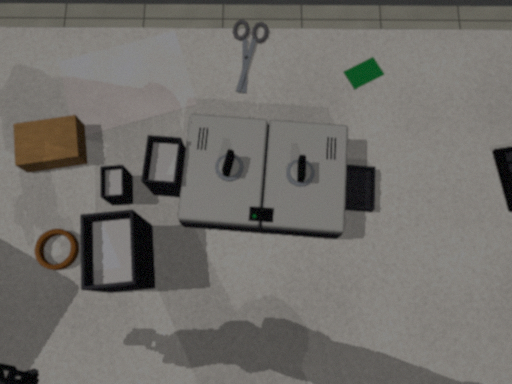

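The middle-sized hopper is at about (163,165) in the top view, and its lock is at (229,162). The tray lock is at (301,168) and the tray at (360,187). In the side view the hopper lock's knob is at (262,162) and the tray lock's at (284,195). I'll zoom in and measure.

```bash
cat > h.py <<'E'
import numpy as np, cv2
def ray(s,u,v):
    f=s["frame"].shape[0]/2/np.tan(np.radians(s["vfov"])/2)
    d=np.array([(u-s["cx"])/f,-(v-s["cy"])/f,-1.]); T=s["world_from_camera"]
    d=T[:3,:3]@d; return T[:3,3],d/np.linalg.norm(d)
def onplane(s,u,v,z):
    o,d=ray(s,u,v); return o+d*(z-o[2])/d[2]
def tri(r1,r2):
    (o1,d1),(o2,d2)=r1,r2
    t=np.linalg.lstsq(np.c_[d1,-d2],o2-o1,rcond=None)[0]
    a=o1+d1*t[0];b=o2+d2*t[1]; return (a+b)/2,np.linalg.norm(a-b)
def proj(s,p):
    f=s["frame"].shape[0]/2/np.tan(np.radians(s["vfov"])/2)
    T=s["world_from_camera"]; c=T[:3,:3].T@(np.array(p)-T[:3,3])
    return s["cx"]+f*c[0]/-c[2], s["cy"]-f*c[1]/-c[2]
E
python3 - <<'E'
from plant import snapshot
import cv2,numpy as np
from h import *
rois={"side":(235,145,75,70),"top":(205,140,120,55)}
for n,(x,y,w,h) in rois.items():
    s=snapshot(n);c=s["frame"][y:y+h,x:x+w]
    k=6
    cv2.imwrite(f"pics/z_{n}.png",cv2.resize(c,None,fx=k,fy=k,interpolation=cv2.INTER_NEAREST)[:,:,::-1])
    g=c.max(2); m=(g<55).astype(np.uint8)
    nn,l,st,ce=cv2.connectedComponentsWithStats(m)
    for i in range(1,nn):
        if st[i,4]>20:
            r=cv2.minAreaRect(np.argwhere(l==i)[:,::-1].astype(np.float32)); print(n,st[i],ce[i]+[x,y],r)
E
```

```text
side [  0   0  31  13 279] [249.79928315 150.74193548] ((14.935999870300293, 5.648000240325928), (8.9442720413208, 31.66272735595703), 79.69515228271484)
side [ 20  11  17  15 226] [263.00442478 162.85840708] ((28.0323486328125, 17.920589447021484), (13.191798210144043, 16.949928283691406), 85.60128784179688)
side [ 40  41  18  18 261] [283.45977011 194.42528736] ((48.47059631347656, 49.382354736328125), (14.067066192626953, 20.130456924438477), 75.96376037597656)
side [ 0 44 12 12 98] [239.62244898 194.64285714] ((4.09999942779541, 49.70000076293945), (12.074767112731934, 9.391485214233398), 63.43495178222656)
top [57  0  6 55 81] [264.34567901 167.5308642 ] ((59.34705352783203, 26.988235473632812), (1.6106265783309937, 54.22442626953125), 4.398705005645752)
top [ 18  10  12  27 209] [228.19138756 162.86602871] ((23.20754623413086, 22.773582458496094), (8.51635456085205, 26.09850311279297), 15.945395469665527)
top [ 93  15   9  27 195] [301.44102564 168.38461538] ((97.0, 28.0), (8.0, 26.0), 0.0)
```

View pics/z_top.png

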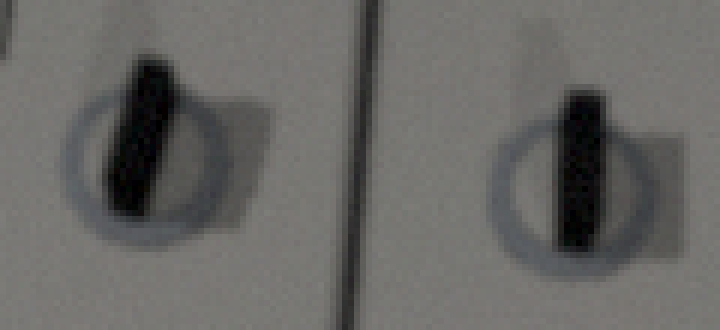

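View pics/z_side.png

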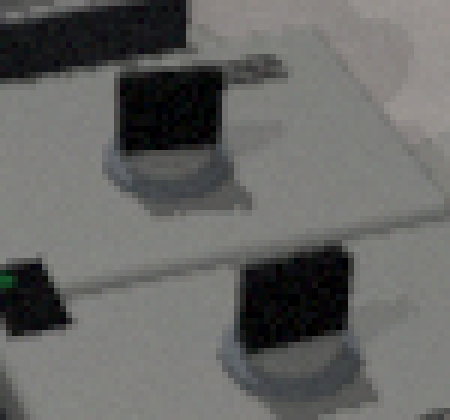

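```bash
cat > meas.py <<'E'
from h import *
def bar(s,box):
    x,y,w,h=box; k=8
    g=s["frame"].max(2)[y:y+h,x:x+w].astype(np.float32)
    G=cv2.resize(g,None,fx=k,fy=k,interpolation=cv2.INTER_LINEAR)
    m=(G<60).astype(np.uint8); n,l,st,ce=cv2.connectedComponentsWithStats(m)
    i=1+np.argmax(st[1:,4]); m=(l==i).astype(np.uint8)
    c=(ce[i]+.5)/k-.5+[x,y]
    return c,m,st[i],k
def topbar(s,box):
    c,m,st,k=bar(s,box)
    rows=np.arange(int(st[1]+.25*st[3]),int(st[1]+.75*st[3]))
    L=[np.flatnonzero(m[r]).min() for r in rows];R=[np.flatnonzero(m[r]).max() for r in rows]
    sl=[np.polyfit(rows,q,1)[0] for q in(L,R)]
    yaw=[]
    for a in sl:
        p=onplane(s,c[0]+a*8,c[1]+8,.145);q=onplane(s,c[0]-a*8,c[1]-8,.145);d=q-p
        yaw.append(np.degrees(np.arctan2(d[1],d[0])))
    return c,yaw
E
python3 - <<'E'
from plant import snapshot
from meas import *
S,T=snapshot("side"),snapshot("top")
P=[]
for nm,bs,bt in(("hop",(249,153,29,24),(217,146,24,34)),("tray",(272,183,24,25),(292,152,20,34))):
    cs=bar(S,bs)[0]; ct,yaw=topbar(T,bt)
    p,e=tri(ray(S,*cs),ray(T,*ct)); P.append(p)
    print(nm,cs.round(2),ct.round(2),"P",p.round(4),"gap",round(e*1e3,2),"yaw",np.round(yaw,1),"plane132",onplane(S,*cs,.132).round(4),onplane(T,*ct,.132).round(4))
d=P[1]-P[0];print("sep",np.linalg.norm(d[:2]),np.degrees(np.arctan2(d[1],d[0])))
u=d[:2]/np.linalg.norm(d[:2]);
h=onplane(T,164.5,165,.125);print("hopper approx",h,np.linalg.norm(h[:2]-P[0][:2]),np.linalg.norm(h[:2]-P[1][:2]))
# printer corners at top
for uv in((190,116),(348,125),(345,233),(181,223)):print(onplane(T,*uv,.1).round(3))
# expected ring centre
for n,s in(("S",S),("T",T)):
    for p in P: print(n,np.round(proj(s,[*p[:2],.104]),1))
x,y=205-90,120
E
```

```text
hop [262.9  162.89] [228.22 162.84] P [0.5838 0.1392 0.1307] gap 3.78 yaw [-13.5 -17. ] plane132 [0.585  0.1377 0.132 ] [0.5814 0.1396 0.132 ]
tray [283.54 194.44] [301.47 168.54] P [ 0.5721 -0.0105  0.1312] gap 3.45 yaw [-1.6 -4.3] plane132 [ 0.5735 -0.0113  0.132 ] [ 0.5702 -0.01    0.132 ]
sep 0.15021424828341412 -94.43102439362967
hopper approx [0.57816777 0.27092542 0.125     ] 0.1318076959031809 0.28151894970188973
[0.697 0.227 0.1  ]
[ 0.678 -0.115  0.1  ]
[ 0.443 -0.1    0.1  ]
[0.462 0.236 0.1  ]
S [262.  170.9]
S [282.3 203. ]
T [229.2 165.8]
T [300.5 171.5]
```

```bash
python3 - <<'E'
from plant import snapshot
from meas import *
S=[snapshot("side") for _ in range(3)];T=[snapshot("top") for _ in range(3)]
def av(L): 
    s=dict(L[0]); s["frame"]=np.mean([q["frame"] for q in L],0); return s
S,T=av(S),av(T)
R={}
for nm,s,box in(("Shop",S,(248,152,32,32)),("Ttop",T,(211,148,38,38)),("Tray",T,(282,153,38,38)),("Stray",S,(268,183,34,34))):
    x,y,w,h=box;f=s["frame"][y:y+h,x:x+w]
    b=(f[:,:,2]-f[:,:,0]); 
    k=8;B=cv2.resize(b.astype(np.float32),None,fx=k,fy=k,interpolation=cv2.INTER_CUBIC)
    B=cv2.GaussianBlur(B,(0,0),4)
    print(nm,np.percentile(b,[5,50,90,99]).round(1))
    m=(B>(np.percentile(b,40)+np.percentile(b,98))/2).astype(np.uint8)
    n,l,st,ce=cv2.connectedComponentsWithStats(m);i=1+np.argmax(st[1:,4]);m=(l==i).astype(np.uint8)
    cs,_=cv2.findContours(m,cv2.RETR_EXTERNAL,cv2.CHAIN_APPROX_NONE)
    hull=cv2.convexHull(cs[0]); e=cv2.fitEllipse(cs[0]) if 0 else cv2.fitEllipse(hull)
    c=(np.array(e[0])+.5)/k-.5+[x,y];R[nm]=c
    print(c.round(2),np.array(e[1])/k,e[2],"z.104",onplane(s,*c,.104).round(4))
    V=cv2.resize(f.astype(np.uint8),None,fx=k,fy=k,interpolation=cv2.INTER_NEAREST)[:,:,::-1].copy()
    cv2.drawContours(V,cs,-1,(0,255,0),1);cv2.ellipse(V,e,(0,0,255),1);V=cv2.resize(V,(300,300))
    R["im"]=np.hstack([R["im"],V]) if "im" in R else V
im=R.pop("im");cv2.imwrite("pics/ring.png",np.vstack([im[:,:600],im[:,600:]]))
print(tri(ray(S,*R["Shop"]),ray(T,*R["Ttop"])))
E
```

```text
Shop [-3.7 -1.3  4.   8.7]
[262.5 171.5] [12.96299171 20.98548126] 91.82682037353516 z.104 [0.5838 0.1362 0.104 ]
Ttop [-5.7 -3.3  4.   7.3]
[228.82 167.  ] [26.69373703 28.09770012] 86.27317810058594 z.104 [0.581  0.1399 0.104 ]
Tray [-5.7 -3.3  4.3  7. ]
[299.77 172.39] [26.88864326 28.24594498] 98.15860748291016 z.104 [ 0.5701 -0.009   0.104 ]
Stray [-3.7 -1.7  4.3  9.2]
[282.97 203.29] [15.9846983  23.29142952] 93.60509490966797 z.104 [ 0.5731 -0.0123  0.104 ]
(array([0.58367668, 0.13973828, 0.10106534]), np.float64(0.0034914649994910443))
```

View pics/ring.png

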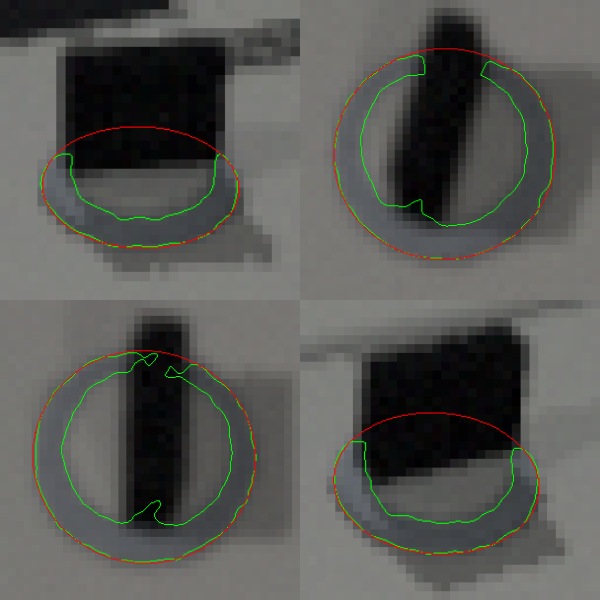

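The bar and ring measurements agree. The axis is at about (0.5825, 0.1385), the bar centre is at z≈0.131 (text gives 0.132), the locks are 150 mm apart and the bar yaw is about -15°. Next I'll check IK and approach.

```bash
cat >> h.py <<'E'
AX=np.array([.5825,.1385])
def Q(deg):
    a=np.radians(deg)/2; return [np.cos(a),np.sin(a),0.,0.]
E
python3 - <<'E'
from plant import ctrl,snapshot
from h import *
for th in(75,-105):
    for d in(-80,0,80):
        q=ctrl.inverse_kinematics([*AX,.121],Q(th+d)); print(th,d,None if q is None else q.round(2))
p=[*AX,.24]
if ctrl.inverse_kinematics(p,Q(75)) is not None:
    ctrl.move_ptp(p,Q(75)); s=ctrl.read_state();print(s["time"],s["eef_pos"],s["qpos"].round(2),s["wrist_force"],s["torque"])
    for n in("side","top"):
        f=snapshot(n)["frame"]; c=f[90:230,190:350] if n=="side" else f[80:230,150:350]
        cv2.imwrite(f"pics/ap_{n}.png",cv2.resize(c,None,fx=4,fy=4)[:,:,::-1])
E
```

```text
75 -80 [ 0.23  0.45 -0.15  0.97  0.    1.89]
75 0 [ 0.23  0.45 -0.15  0.97  0.    0.5 ]
75 80 [ 0.23  0.45 -0.15  0.97  0.   -0.9 ]
-105 -80 [ 0.23  0.45 -0.15  0.97  0.   -1.25]
-105 0 [ 0.23  0.45 -0.15  0.97  0.   -2.65]
-105 80 [ 0.23  0.45 -0.15  0.97  0.    2.24]
2.4417 [0.58211261 0.13945931 0.24005395] [0.23 0.39 0.07 1.25 0.   0.5 ] [-0.25424317  0.99627365 -0.48810696] [-0.01670965 -0.00517611  0.0541789 ]
```

View pics/ap_side.png

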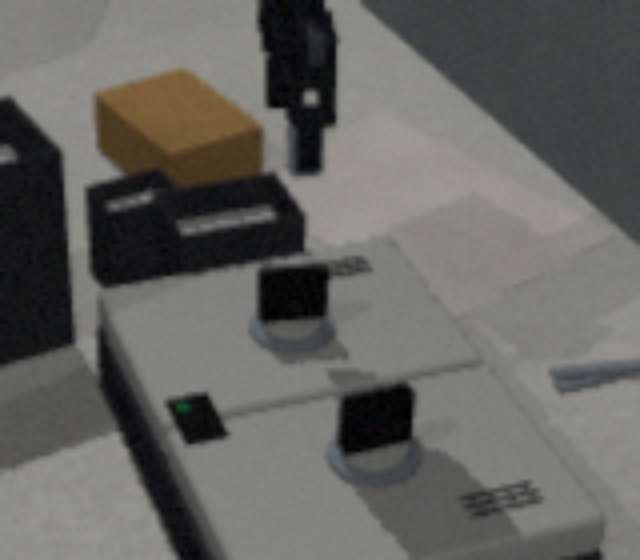

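View pics/ap_top.png

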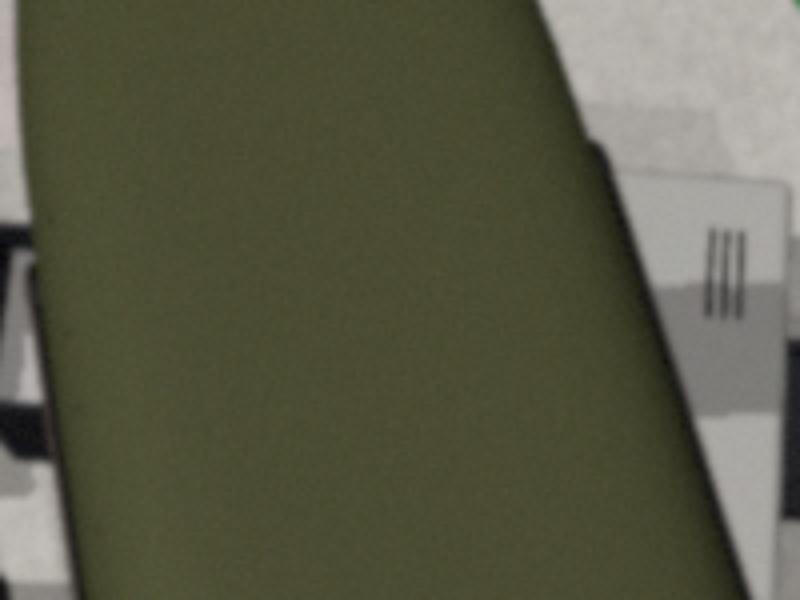

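The side view shows the open jaws above the hopper lock's knob, clear of the hopper; the top view is blocked by the arm. Descending to clamp.

```bash
python3 - <<'E'
from plant import ctrl,snapshot
from h import *
def rep(t):
    s=ctrl.read_state();print(t,round(s["time"],2),s["eef_pos"].round(4),s["wrist_force"].round(1),"tz",s["torque"].round(3),"gw",round(s["grip_width"],3),"q6",round(s["qpos"][5],3))
ctrl.move_straight([*AX,.122],feed=.08); rep("down")
f=snapshot("side")["frame"]; cv2.imwrite("pics/dn.png",cv2.resize(f[90:230,190:350],None,fx=4,fy=4)[:,:,::-1])
ctrl.clamp(30); rep("clamp")
f=snapshot("side")["frame"]; cv2.imwrite("pics/cl.png",cv2.resize(f[90:230,190:350],None,fx=4,fy=4)[:,:,::-1]);rep("c2")
E
```

```text
down 4.17 [0.583  0.1386 0.1226] [ 0.5 -0.5  0. ] tz [0.001 0.005 0.071] gw 1.001 q6 0.495
clamp 4.87 [0.5829 0.1401 0.1223] [-0.3  5.5 -0.6] tz [ 0.828 -0.021  0.121] gw 0.155 q6 0.495
c2 4.92 [0.583  0.14   0.1223] [ 0.6  4.4 -1. ] tz [ 0.873 -0.032  0.144] gw 0.159 q6 0.495
```

View pics/cl.png

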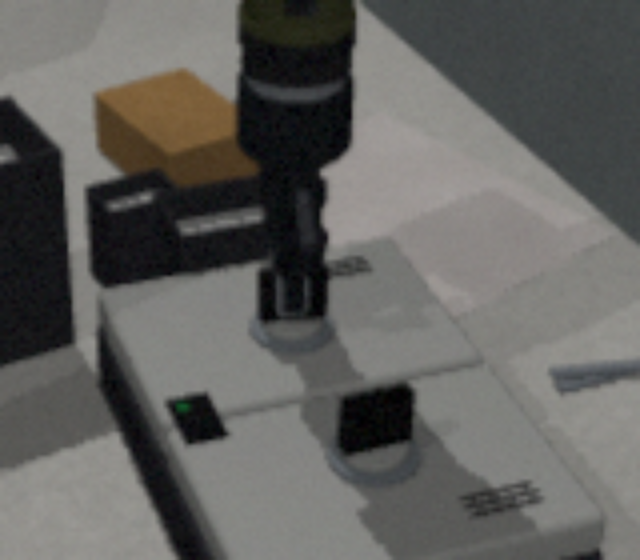

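Gripped: the width is about 13.5 mm on a 14 mm bar. The bar pulled the TCP to y≈0.140, so I'll recentre there. Now a small trial turn, stopping if torque rises.

```bash
sed -i 's/^AX=.*/AX=np.array([.583,.1405])/' h.py; cat >> h.py <<'E'
from plant import ctrl,snapshot
def rep(t):
    s=ctrl.read_state();print(t,round(s["time"],2),s["eef_pos"].round(4),s["wrist_force"].round(1),"T",s["torque"].round(3),"gw",round(s["grip_width"],3),"q6",round(s["qpos"][5],3));return s
E
python3 - <<'E'
from h import *
ctrl.move_ptp([*AX,.122],Q(75)); s=rep("0"); t0=s["torque"][2]
for d in(1,2,3,4,5):
    ctrl.move_ptp([*AX,.122],Q(75+d)); s=rep(d)
    if abs(s["torque"][2]-t0)>.45: print("stiff");break
E
```

```text
0 5.17 [0.583  0.1402 0.1222] [-0.8 -0.7  3.2] T [-0.163  0.179  0.194] gw 0.159 q6 0.498
1 5.42 [0.583  0.1401 0.1222] [-0.7 -1.   4.1] T [-0.269  0.249  0.054] gw 0.156 q6 0.481
2 5.67 [0.583  0.1401 0.1222] [-1.8 -2.9  4.9] T [-0.531  0.292  0.024] gw 0.161 q6 0.463
3 5.92 [0.583  0.1401 0.1222] [-1.7 -1.6  5. ] T [-0.558  0.299 -0.041] gw 0.153 q6 0.446
4 6.17 [0.5829 0.14   0.1222] [-1.7 -2.1  5. ] T [-0.597  0.365  0.017] gw 0.157 q6 0.429
5 6.42 [0.5829 0.14   0.1222] [-1.8 -1.8  4.9] T [-0.604  0.409  0.045] gw 0.161 q6 0.411
```

```bash
python3 - <<'E'
from h import *
for d in(6.5,8,10,12):
    ctrl.move_ptp([*AX,.122],Q(75+d)); s=rep(d)
    if abs(s["torque"][2])>.45: print("stiff");break
f=snapshot("side")["frame"]; cv2.imwrite("pics/t12.png",cv2.resize(f[140:220,230:310],None,fx=7,fy=7)[:,:,::-1])
E
```

```text
6.5 6.67 [0.5829 0.1399 0.1222] [-1.9 -1.6  5.4] T [-0.66   0.322  0.059] gw 0.154 q6 0.385
8 6.92 [0.5829 0.1398 0.1222] [-2.3 -2.2  5.8] T [-0.69   0.34   0.085] gw 0.162 q6 0.359
10 7.17 [0.5829 0.1398 0.1222] [-1.5 -3.3  5.4] T [-0.759  0.372  0.069] gw 0.156 q6 0.324
12 7.42 [0.5829 0.1396 0.1222] [-1.5 -3.   4.8] T [-0.743  0.331  0.043] gw 0.158 q6 0.289
```

View pics/t12.png

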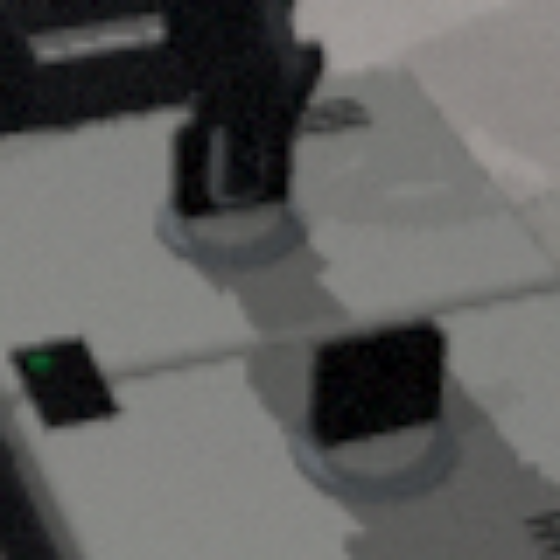

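The torque stays flat at under 0.1 N m, and the bar's bottom edge now slopes up to the right like the tray lock's. Anticlockwise is free, so I'll keep turning to the end stop, watching torque.

```bash
python3 - <<'E'
from h import *
d=12
while d<78:
    d+=5 if d<62 else 2
    ctrl.move_ptp([*AX,.122],Q(75+d)); s=rep(d)
    if abs(s["torque"][2])>.6 or np.linalg.norm(s["wrist_force"])>30: print("stop");break
f=snapshot("side")["frame"]; cv2.imwrite("pics/tend.png",cv2.resize(f[140:220,230:310],None,fx=7,fy=7)[:,:,::-1])
E
```

```text
17 7.72 [0.5829 0.1395 0.1222] [-1.9 -3.9  5.5] T [-0.869  0.308  0.025] gw 0.159 q6 0.201
22 7.97 [0.583  0.1392 0.1222] [-0.6 -4.   5. ] T [-0.931  0.315  0.071] gw 0.153 q6 0.114
27 8.22 [0.583  0.139  0.1222] [-2.2 -4.9  6.1] T [-1.07   0.278  0.04 ] gw 0.163 q6 0.027
32 8.47 [0.583  0.1388 0.1222] [-1.3 -6.3  4.7] T [-1.13   0.197  0.069] gw 0.153 q6 -0.06
37 8.72 [0.5831 0.1386 0.1222] [-1.4 -5.7  5.6] T [-1.199  0.177  0.037] gw 0.156 q6 -0.148
42 8.97 [0.5832 0.1384 0.1222] [-1.2 -7.1  5. ] T [-1.313  0.156  0.088] gw 0.155 q6 -0.235
47 9.22 [0.5833 0.1382 0.1222] [-0.4 -6.8  5. ] T [-1.441  0.058  0.   ] gw 0.159 q6 -0.322
52 9.47 [0.5835 0.138  0.1222] [-0.3 -7.2  5.2] T [-1.49   0.026  0.057] gw 0.155 q6 -0.409
57 9.72 [0.5836 0.1379 0.1222] [ 0.1 -6.8  4.8] T [-1.53  -0.045  0.017] gw 0.158 q6 -0.497
62 9.97 [0.5838 0.1377 0.1222] [ 0.3 -7.6  4.1] T [-1.59  -0.142  0.105] gw 0.156 q6 -0.584
64 10.22 [0.5839 0.1376 0.1222] [ 0.7 -7.1  4.5] T [-1.646 -0.122  0.054] gw 0.157 q6 -0.619
66 10.47 [0.5839 0.1376 0.1222] [ 0.  -7.4  4.5] T [-1.685 -0.149  0.012] gw 0.159 q6 -0.654
68 10.72 [0.584  0.1376 0.1222] [ 0.2 -9.2  4.6] T [-1.665 -0.223  0.039] gw 0.158 q6 -0.689
70 10.97 [0.5841 0.1375 0.1222] [ 0.2 -9.1  4.6] T [-1.678 -0.225  0.076] gw 0.159 q6 -0.723
72 11.22 [0.5841 0.1375 0.1222] [ 0.2 -7.8  4.1] T [-1.744 -0.233  0.031] gw 0.157 q6 -0.758
74 11.47 [0.5842 0.1374 0.1223] [ 0.5 -8.7  5.2] T [-1.612 -0.306 -0.703] gw 0.157 q6 -0.791
stop
```

View pics/tend.png

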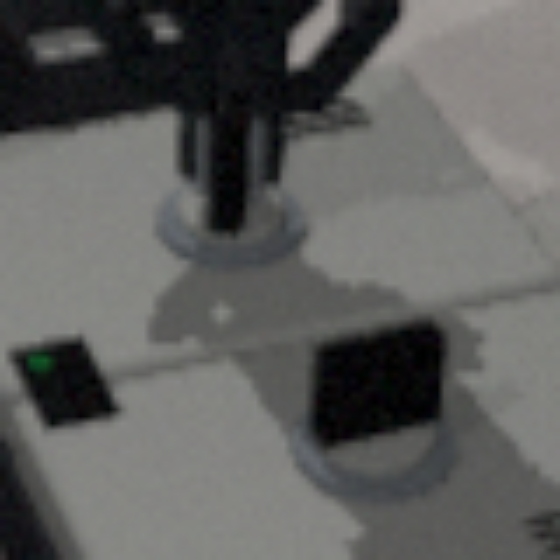

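The torque jumped to -0.70 N m at 74°, which is the end stop, and the picture shows the bar about square to where it began. I'll ease off, release, rise and retreat, then look.

```bash
python3 - <<'E'
from h import *
from meas import *
ctrl.move_ptp([.5841,.1375,.122],Q(75+72.7)); rep("ease")
ctrl.ungrasp(); rep("open")
ctrl.move_straight([.5841,.1375,.25],feed=.1); rep("up")
ctrl.move_j([1.164,0.26,-0.138,1.173,0,1.571]); rep("home")
f=snapshot("side")["frame"]; cv2.imwrite("pics/f_s.png",cv2.resize(f[140:220,230:310],None,fx=7,fy=7)[:,:,::-1])
T=snapshot("top");f=T["frame"]; cv2.imwrite("pics/f_t.png",cv2.resize(f[130:210,140:340],None,fx=4,fy=4)[:,:,::-1])
for n,bx in(("hop",(212,150,34,26)),("tray",(292,152,20,34))):
    c,m,st,k=bar(T,bx); r=cv2.minAreaRect(cv2.findNonZero(m)); b=cv2.boxPoints(r)/k+bx[:2]
    e=max(((b[i]-b[i-1]) for i in range(4)),key=np.linalg.norm)
    p=onplane(T,*(c-e/2),.145);q=onplane(T,*(c+e/2),.145);print(n,c.round(1),"yaw",np.degrees(np.arctan2(*(q-p)[1::-1]))%180)
E
```

```text
ease 11.77 [0.5843 0.1373 0.1222] [-1.6 -1.4  4.8] T [-0.406  0.213 -0.31 ] gw 0.158 q6 -0.775
open 12.46 [0.5841 0.1375 0.122 ] [0.2 0.1 0. ] T [ 0.023 -0.005 -0.006] gw 0.999 q6 -0.776
up 13.89 [0.5837 0.1374 0.2492] [0.3 0.3 0.2] T [ 0.057  0.004 -0.036] gw 0.999 q6 -0.776
home 15.91 [0.2082 0.482  0.2313] [ 1.2  0.4 -0.9] T [-0.028 -0.007  0.049] gw 1.0 q6 1.571
hop [228.9 162.8] yaw 56.62935002396463
tray [301.5 168.5] yaw 178.68726488805967
```

View pics/f_t.png

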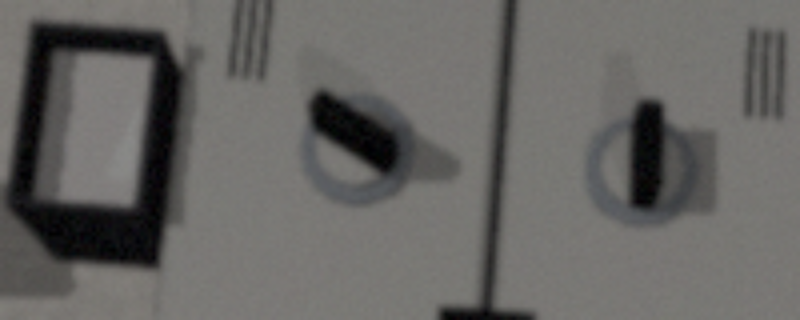

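View pics/f_s.png

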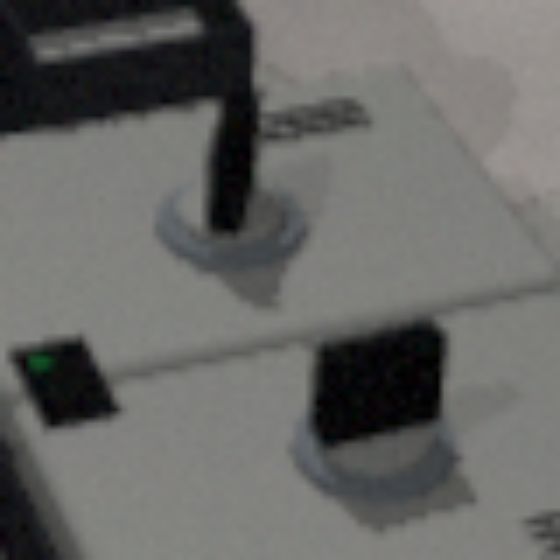

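The hopper lock's bar now points at yaw 56.6°. It started at about -15°, so it turned about 72°, or 1.25 rad. The tray lock is unchanged, so I'm handing in.

```bash
python3 -c "
from plant import job
job.hand_in()"
```

```text
the job is handed in; nothing more can be done
```

I undid the lock beside the middle-sized hopper by turning it anticlockwise to its end stop, then let go, moved the arm clear and handed the job in. The robot's clock read about 16 s, and `job.hand_in()` gives no verdict.

- **Trial turn:** I tried 5° anticlockwise, then went on to 12°. It turned freely, with torque below 0.1 N m, so I never turned it the other way.
- **End stop:** Torque stayed low until the hand had turned about 74°, then jumped to -0.70 N m. I eased off slightly before opening the fingers.
- **Last pictures:** The hopper lock's bar went from about -15° to 56.6°, a turn of roughly 72° (1.25 rad). I didn't touch the tray lock and its bar stayed at its starting position, at pixel (301.5, 168.5) in the top view. The arm is back at its start pose, touching nothing.

**Measurements that disagreed:**
- The two camera views missed each other by about 3.5 mm.
- The grip showed the knob's axis about 1.5 mm off my first estimate in y.
- The arm's centre drifted about 3 mm during the turn, adding up to 9 N of sideways force, far below the limits.
- The hopper came out 132 mm from its lock and 282 mm from the other, against the stated 140 and 290 mm. I only picked its centre roughly, so this doesn't change which lock is which.

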